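# Free the seized cap of an amber reagent jar

### The arm

A 6-joint arm with a two-finger parallel gripper is mounted at the origin on the work surface. World frame = base frame: x ahead of the robot, y to its left, z up, the work surface at z = 0. Lengths are in m, angles in degrees, forces in N, time in s.
With the tool pointing down it reaches from about 0.325 to 0.9 m from the base axis. Payload 3.5 kg.
Tool frame: the origin (TCP) lies midway between the tips of the shut fingers; the grasp point (between the pads) lies 19 mm behind it; z points along the fingers, y is the line along which they close (so a half turn about z gives the same grasp; the last joint's range is limited). The gripper opens to 85 mm and grips with 20 to 120 N. Pads are 22 mm wide; open, the fingers measure 114 mm over their backs; the gripper's body (76 mm by 85 mm) begins 54 mm behind the grasp point. The pads swing forward as they close: fully open they stand 13 mm farther back than shut.
Start: joints at [66.268, 15.837, -1.513, 72.651, 0, 84.076], TCP at [0.191, 0.595, 0.231] pointing down, gripper open.
Joint ranges: [-178.77, 178.77], [-48.84, 107.48], [-61.69, 71.31], [-111.58, 123.2], [-90, 87.43], [-180, 180]. Speed limits (degrees/s): [147.25, 147.25, 180, 180, 180, 180].

### API

Orientations are given as a 3x3 rotation matrix whose columns are the frame's x, y, z axes.
In Python, from station import telemetry, cams, job gives the robot as it stands. The module is installed in compiled form; this text tells all that it offers.
- The arm moves only by the shell command python3 -m crank 'ROWS'. ROWS is JSON, a list of rows, each a list of 3 entries, a list of its own where there are three numbers: the shift along the tool's x, y, z in cm, then the turn about the tool's z in degrees, then the finger opening in cm, from 0 to 8.54. In form: [[[tx, ty, tz], yaw, jaw], ...]. A call has 1 to 10 rows; each row is the pose to reach, as a shift and turn from the pose commanded when the call began, along the tool's axes at that moment; what a row does not reach only later rows make up. A row lasts 1/8 s, in which the tool goes at most 62.5 mm and 10.7 degrees, less where a joint would pass 70% of its speed; a pose out of reach is approached as far as the arm can. A call with a gripper value outside its range is refused whole. The fingers move at their own pace and stop on an object; the grip force is fixed at half the most. Time passes only in rows, so rows that repeat a pose let the fingers close. It gives the time, the measured TCP pose, the force, the opening and the grip force at its end, in the units of the state.
- telemetry.state(): the state, without advancing time (a new reading comes with each control period).
- cams.get_image(name): name is "scene" or "side" or "wrist"; returns a dict with "color" (480x640x3 uint8, blue, green, red), "camera_matrix" (3x3 intrinsics, pixels), "position" and "rotation" of the camera in the world. Camera axes: x right, y up, looking along -z (the intrinsics and any distortion apply to the point x, -y, -z); pixel columns grow to the right and rows downward; lengths in m; the calibration is good to about 2 mm. A picture is of the moment at which its call begins. There is no depth.
- job.job_done(): hands the job in; it is judged then, once.
The state is a dict: "clock": time; "q": joint angles; "dq": joint speeds; "joint_torque": joint torques, N m; "tool_pos": TCP position; "tool_rot": TCP orientation; "ft_force": force on the tool from outside, world axes, zero at the start; "ft_torque": the same for the moment, N m; "finger_gap": opening from 0.0 (shut) to 1.0 (fully open); "grasp_force": force on a finger pad.
Only numpy, scipy, OpenCV 4.12 (cv2) and the standard library are available. Lean on these libraries where they do the work, as an engineer would, in place of code of your own. Each camera call takes 0.05 s, during which the arm holds its last target. There are 200 camera calls.

### The job

The black screw cap of the big amber jar in the bench clamp has seized: grip it and break it loose with a short hard anticlockwise twist, then spin it on easily until its lugs come free, feeling for that with gentle upward pulls and without drawing the jar up in its clamp. Lift the cap off, set it down gently, right way up, inside the white tray and let go, without knocking over the small vial that stands beside the tray.

Things in the scene. Friction and masses are not known exactly. Their poses are not given: they have to be found in the camera images.
- jar: Big amber glass jar, 86 mm across, upright in a round grey clamp foot (112 mm across) that is bolted down and stops it from turning or tipping. Upward only its weight and light springs hold it: 13 N starts to lift it, 20 N lifts it 5 mm. Origin: on its axis, at bench level; z up. Shoulder: 86 mm across at 88 mm up, 36 mm across at 109 mm up; neck rim 136 mm up.
- cap: Black ribbed screw cap, upright round sides, 60 mm across, 36 mm tall, 60 g, on the jar's axis, 120 to 156 mm above the bench while on the jar. Origin: centre of its underside; z up. Loosens anticlockwise seen from above. Grip it across its diameter, 16 to 33 mm above its underside.
- cap_mid (a point): Point on the cap's axis 25 mm above its underside, the height to grip. The cap is seized: the first 0.2 rad takes about 1 to 1.5 N m, so a grip under some 40 N may slip round it (squeezing harder does no harm). Then it gives with a small jump, and from 0.5 rad on it turns almost freely.
- cap_edge (a point): Point on the cap's top face, 25 mm from its axis along the cap's own x, 36 mm above its underside. At the start the cap's x is the jar's x: the direction from the cap's axis to this point shows how far the cap has turned.
- jar_rim (a point): Centre of the jar's mouth, 136 mm above its origin. The neck has two hidden lugs: the cap lifts off only in a span of about 0.3 rad, which begins 0.75 to 2.1 rad from the start (differs every time, cannot be seen). Before and after it the cap rises only about 2 mm, then its lugs bear on the glass; in it the cap lifts straight off. A stop ends the turning at 2.5 rad.
- tray: The low white square tray, 160 x 160 mm outside, 10 mm high, walls 4 mm thick, inner floor 4 mm above the bench, empty. Origin: centre of its underside, on the bench; x and y along its sides, z up. It does not move.
- vial: Small amber vial with a black cap, 26 mm across, 52 mm tall, upright beside the tray, beyond it. Origin: centre of its underside. Leave it standing.
Mind the look-alikes: they are no part of the job. What is meant by the cap is not red, and is the larger of those in its own colour. Leave any blue look-alike of the tray alone.

How it is judged:
By the outcome, as a careful person would: the job done as asked, in the order asked, and still so for the second after the job is handed in, with the robot touching nothing.
It also fails if it takes over 72 s, if anything falls off the work surface, if the arm or the gripper's body presses on something with over 40 N, if the wrist force passes 120 N, or if a joint passes its speed limit or range.

## Working session

There is one attempt and no reset: what is moved stays moved. The work goes in short steps, Python scripts to look and compute and a shell command to move; the robot and the scene stay as the last step left them, time stands still between calls to the robot, and variables do not carry over. Pictures are saved under pics/ and viewed, at most 10 in all, crops included, and the job is handed in when it is done.

```bash
mkdir -p pics; python3 - <<'E'
from station import telemetry,cams
import cv2,numpy as np,pickle
d={}
for n in("scene","side","wrist"):
    r=cams.get_image(n);d[n]=r;cv2.imwrite(f"pics/{n}0.png",r["color"])
    print(n,np.round(r["position"],3),np.round(r["camera_matrix"],1).tolist(),[k for k in r])
pickle.dump(d,open("d0.pkl","wb"))
s=telemetry.state();print({k:np.round(v,3).tolist() for k,v in s.items()})
E
```

```text
scene [0.994 0.557 0.92 ] [[575.1, 0.0, 324.7], [0.0, 575.1, 242.0], [0.0, 0.0, 1.0]] ['color', 'camera_matrix', 'position', 'rotation']
side [-0.039 -0.591  0.949] [[545.8, 0.0, 324.0], [0.0, 545.8, 239.9], [0.0, 0.0, 1.0]] ['color', 'camera_matrix', 'position', 'rotation']
wrist [0.11  0.62  0.373] [[330.7, 0.0, 317.9], [0.0, 330.7, 243.1], [0.0, 0.0, 1.0]] ['color', 'camera_matrix', 'position', 'rotation']
{'clock': 0.15, 'q': [66.267, 15.868, -1.578, 72.652, -0.0, 84.075], 'dq': [-0.037, -0.065, 0.237, -0.053, 0.035, 0.065], 'joint_torque': [0.0, -44.606, 29.564, 0.011, -0.0, -0.0], 'tool_pos': [0.191, 0.594, 0.23], 'tool_rot': [[-0.952, 0.306, -0.001], [0.306, 0.952, -0.002], [0.0, -0.002, -1.0]], 'ft_force': [0.024, -0.11, 0.455], 'ft_torque': [0.007, 0.038, 0.012], 'grasp_force': 0.0, 'finger_gap': 1.001}
```

View pics/scene0.png

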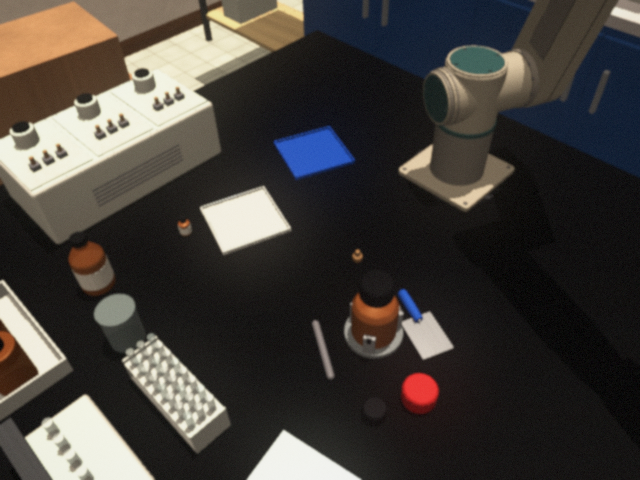

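View pics/side0.png

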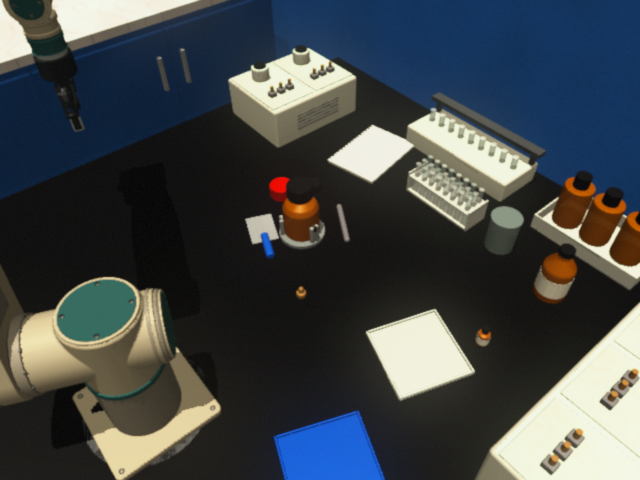

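The scene view shows the amber jar in its clamp with the black cap at about (377,288), and at (300,190) in the side view. The white tray is at (245,218), side view (420,352), and the vial is at (185,227), side view (484,337).
Candidates for the cap (scene view):
- the jar's black cap (377,288), which is the larger black one, so I choose it
- the small black cap on the bench (374,410)
- the red cap (420,393)
- the bottle cap (78,240)

The tray is the white one. The blue one at (314,152) and the paper sheets are not it.

```bash
cat > h.py <<'E'
import numpy as np,cv2
def ray(r,u,v):
    d=np.linalg.inv(r["camera_matrix"])@[u,v,1]; return np.array(r["position"]),np.array(r["rotation"])@[d[0],-d[1],-d[2]]
def atz(r,u,v,z):
    p,d=ray(r,u,v); return p+d*(z-p[2])/d[2]
def tri(a,b):
    A=[];y=[]
    for p,d in(a,b):
        d=d/np.linalg.norm(d);M=np.eye(3)-np.outer(d,d);A.append(M);y.append(M@p)
    return np.linalg.lstsq(np.vstack(A),np.hstack(y),rcond=None)[0]
def proj(r,P):
    c=np.array(r["rotation"]).T@(np.array(P)-r["position"]);k=r["camera_matrix"]@[c[0],-c[1],-c[2]];return k[:2]/k[2]
E
python3 - <<'E'
import pickle,cv2,numpy as np
d=pickle.load(open("d0.pkl","rb"))
g=lambda im:np.clip(255*(im/255.)**.5,0,255).astype("uint8")
def c(n,x,y,w,h,s):return cv2.resize(g(d[n]["color"][y:y+h,x:x+w]),None,fx=s,fy=s,interpolation=cv2.INTER_CUBIC)
a=c("scene",335,260,80,100,5);b=c("side",260,165,80,100,5)
cv2.imwrite("pics/c1.png",np.hstack([a,b]))
a=c("scene",165,170,133,100,3);b=c("side",360,300,133,100,3)
cv2.imwrite("pics/c2.png",np.hstack([a,b]))
E
```

```text
(no output)
```

View pics/c1.png

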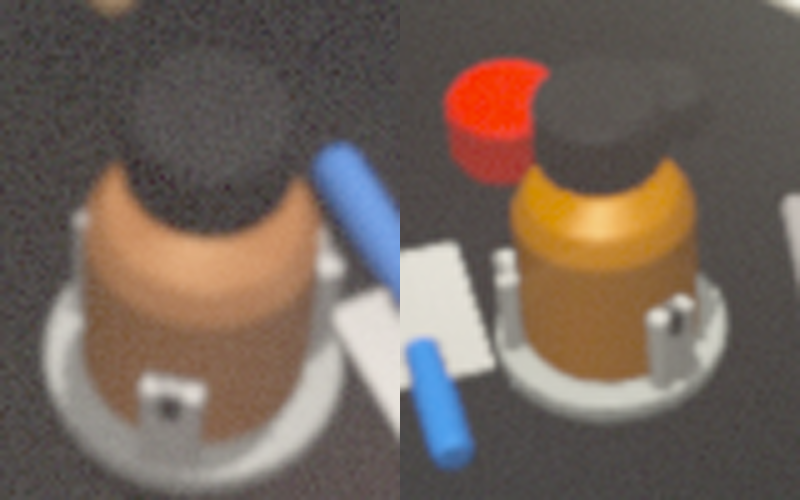

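View pics/c2.png

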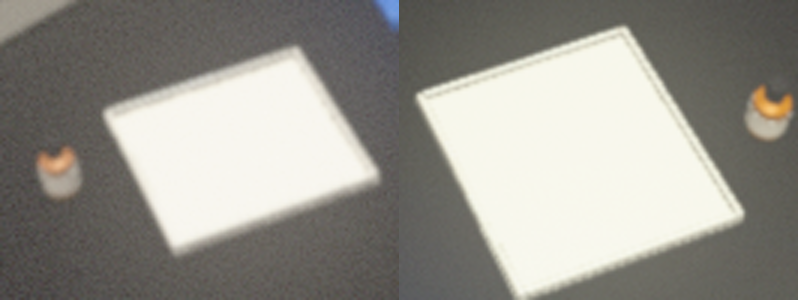

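The first crop shows the chosen black cap. Its top centre is at scene (377.6,282) and side (300.4,184.4), with the small black cap just behind it in the side view. The second crop shows the tray corners and the vial's base, at scene (185,232) and side (483,344).

```bash
python3 - <<'E'
import pickle,numpy as np
from h import *
d=pickle.load(open("d0.pkl","rb"));S,T,W=d["scene"],d["side"],d["wrist"]
np.set_printoptions(precision=4,suppress=True)
print("cap tri",tri(ray(S,377.6,282),ray(T,300.4,184.4)),"z:",atz(S,377.6,282,.156),atz(T,300.4,184.4,.156))
# rim base of clamp check
for n,r,P in(("S",S,[(200,207.3),(264.3,186),(291.7,229.3),(223.7,254)]),("T",T,[(366.3,332),(435.3,309.3),(474.3,371.7),(401,399.3)])):
    c=np.array([atz(r,*p,.010) for p in P]);print(n,c[:,:2].tolist(),c.mean(0),np.linalg.norm(np.roll(c,-1,0)-c,axis=1))
print("vial",atz(S,185,231.7,0),atz(T,483,344,0))
c=atz(S,377.6,282,.156)
for n,r in(("S",S),("T",T)):
    a=np.linspace(0,2*np.pi,200)
    for z,R in((.156,.03),(.120,.03),(0.005,.056)):
        q=np.array([proj(r,[c[0]+R*np.cos(t),c[1]+R*np.sin(t),z]) for t in a]);print(n,z,q.min(0),q.max(0))
print(W["rotation"])
E
```

```text
cap tri [0.4985 0.1701 0.153 ] z: [0.4981 0.1732 0.156 ] [0.4983 0.165  0.156 ]
S [[0.5207951673966991, -0.341942629074783], [0.3685854039102361, -0.29047458932074666], [0.4221307006222036, -0.1364554040755186], [0.5734971709484209, -0.18712959452777067]] [ 0.4713 -0.239   0.01  ] [0.1607 0.1631 0.1596 0.1635]
T [[0.4186309163121361, -0.148366105071077], [0.5687985201045995, -0.19945503236013662], [0.5166354781736843, -0.3484100935787434], [0.3678341046431811, -0.2992963897739316]] [ 0.468  -0.2489  0.01  ] [0.1586 0.1578 0.1567 0.1592]
vial [ 0.5873 -0.3115  0.    ] [ 0.585 -0.316  0.   ]
S 0.156 [359.9999 268.6349] [395.2604 295.9355]
S 0.12 [359.431  281.7395] [393.7704 308.8599]
S 0.005 [344.1064 308.5978] [403.2926 358.0054]
T 0.156 [284.5971 173.964 ] [311.5034 191.5135]
T 0.12 [285.6379 186.0392] [311.9793 203.6227]
T 0.005 [277.9783 214.1921] [324.0716 247.0359]
[[ 0.3047 -0.8998 -0.3124]
 [ 0.9525  0.2872  0.1017]
 [-0.0018 -0.3286  0.9445]]
```

The cap is at about (0.498, 0.171), and the clamp foot checks out against it. The tray is at (0.470, -0.244), yaw about -18.6°, sides about 0.16. The vial is at (0.586, -0.314). Moving above the cap.

```bash
python3 -m crank '[[[-5,-3.6,0],0,8.54],[[-10,-7.3,0],0,8.54],[[-15,-11,0],0,8.54],[[-20,-14.7,0],0,8.54],[[-25,-18.3,0],0,8.54],[[-30,-22,0],0,8.54],[[-35,-25.6,0],0,8.54],[[-39,-28.6,0],0,8.54],[[-42.2,-30.9,0],0,8.54],[[-42.2,-30.9,0],0,8.54]]'
python3 -m crank '[[[0,0,0],0,8.54],[[0,0,0],0,8.54]]'
python3 - <<'E'
from station import telemetry,cams
import cv2,numpy as np,pickle
from h import *
d={}
for n in("wrist","side","scene"):
    r=cams.get_image(n);d[n]=r
pickle.dump(d,open("d1.pkl","wb"))
g=lambda im:np.clip(255*(im/255.)**.5,0,255).astype("uint8")
cv2.imwrite("pics/w1.png",g(d["wrist"]["color"]))
s=telemetry.state();print({k:np.round(s[k],4).tolist() for k in("clock","q","tool_pos","tool_rot","ft_force")})
P=np.array(s["tool_pos"]);print(proj(d["wrist"],[.498,.171,.156]),proj(d["wrist"],[P[0],P[1],.156]))
E
```

```text
clock: 1.4
tool_pos: [0.4997, 0.1698, 0.231]
tool_rot: [[-0.951, 0.31, -0.0], [0.31, 0.951, -0.0], [0.0, -0.0, -1.0]]
ft_force: [-0.2, 0.5, -0.4]
finger_gap: 0.999
grasp_force: 0.0
clock: 1.65
tool_pos: [0.4976, 0.1727, 0.2311]
tool_rot: [[-0.953, 0.304, -0.001], [0.304, 0.953, 0.0], [0.001, -0.0, -1.0]]
ft_force: [-0.0, -0.0, -0.0]
finger_gap: 1.001
grasp_force: 0.0
{'clock': 1.8, 'q': [12.093, 5.8945, -13.6361, 70.4703, 0.0041, 29.8052], 'tool_pos': [0.4979, 0.1727, 0.2313], 'tool_rot': [[-0.9526, 0.3042, -0.0], [0.3042, 0.9526, 0.0001], [0.0001, 0.0001, -1.0]], 'ft_force': [0.4635, -0.2517, 0.3108]}
[315.90042849 256.33387249] [318.06987066 255.49293796]
```

View pics/w1.png

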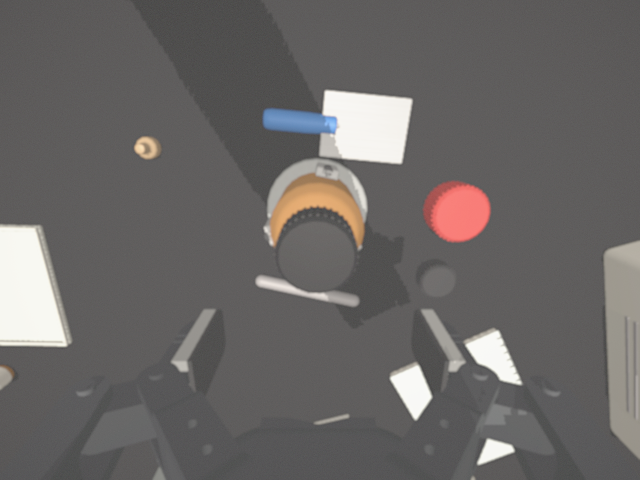

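The wrist view shows the cap's top centre at (317,254), against an expected (318,255.5) for directly under the tool, so it is aligned within 1 mm. Descending and gripping.

```bash
python3 -m crank '[[[0,0,4],0,8.54],[[0,0,8],0,8.54],[[0,0,10],0,8.54],[[0,0,11.1],0,8.54],[[0,0,11.1],0,8.54],[[0,0,11.1],0,5.5],[[0,0,11.1],0,5.5],[[0,0,11.1],0,5.5],[[0,0,11.1],0,5.5],[[0,0,11.1],0,5.5]]'; python3 -m crank '[[[0,0,0],0,5],[[0,0,0],0,5],[[0,0,0],0,5]]'
```

```text
clock: 3.05
tool_pos: [0.4993, 0.1714, 0.1223]
tool_rot: [[-0.952, 0.306, 0.002], [0.306, 0.952, -0.001], [-0.003, -0.0, -1.0]]
ft_force: [-1.7, -1.7, 5.4]
finger_gap: 0.69
grasp_force: 63.0
clock: 3.42
tool_pos: [0.4994, 0.1714, 0.1223]
tool_rot: [[-0.952, 0.306, 0.002], [0.306, 0.952, -0.001], [-0.003, -0.0, -1.0]]
ft_force: [-1.1, -1.4, 6.0]
finger_gap: 0.691
grasp_force: 63.0
```

Gripped at 63 N. Relieving the downward push and then twisting it loose.

```bash
python3 -m crank '[[[0,0,-0.18],0,5],[[0,0,-0.18],0,5],[[0,0,-0.18],-10,5],[[0,0,-0.18],-20,5],[[0,0,-0.18],-20,5],[[0,0,-0.18],-20,5]]'; python3 - <<'E'
from station import telemetry
import numpy as np
s=telemetry.state();print({k:np.round(s[k],3).tolist() for k in("q","tool_pos","ft_force","ft_torque","grasp_force")})
E
```

```text
clock: 4.18
tool_pos: [0.5006, 0.1706, 0.1242]
tool_rot: [[-0.999, -0.038, 0.004], [-0.038, 0.999, -0.003], [-0.004, -0.003, -1.0]]
ft_force: [-0.5, -5.4, 9.2]
finger_gap: 0.693
grasp_force: 65.7
{'q': [11.935, 10.743, -21.69, 57.351, -0.217, 9.775], 'tool_pos': [0.501, 0.171, 0.124], 'ft_force': [-0.549, -5.385, 9.167], 'ft_torque': [-1.119, 0.13, 0.04], 'grasp_force': 65.686}
```

It broke loose: residual torque is about 0, grip still firm. Unloading z and turning on to about 43°.

```bash
python3 -m crank '[[[0,0,-0.2],0,5],[[0,0,-0.2],-8,5],[[0,0,-0.2],-16,5],[[0,0,-0.2],-24,5],[[0,0,-0.2],-24,5],[[0,0,-0.2],-24,5]]'; python3 - <<'E'
from station import telemetry
import numpy as np
s=telemetry.state();print({k:np.round(s[k],3).tolist() for k in("q","ft_torque")})
E
python3 -m crank '[[[0,0,-0.2],0,5],[[0,0,-0.3],0,5],[[0,0,-0.3],0,5],[[0,0,-0.3],0,5]]'
```

```text
clock: 4.92
tool_pos: [0.4985, 0.1716, 0.1236]
tool_rot: [[-0.898, -0.44, 0.0], [-0.44, 0.898, -0.001], [0.0, -0.001, -1.0]]
ft_force: [2.5, -3.6, -3.1]
finger_gap: 0.688
grasp_force: 66.1
{'q': [11.983, 10.751, -21.762, 57.494, -0.034, -14.091], 'ft_torque': [-0.605, -0.61, -0.03]}
clock: 5.42
tool_pos: [0.4983, 0.1715, 0.1252]
tool_rot: [[-0.898, -0.44, -0.001], [-0.44, 0.898, -0.001], [0.001, -0.0, -1.0]]
ft_force: [6.2, -3.1, -14.6]
finger_gap: 0.691
grasp_force: 67.2
```

That was a firm stop, pulled slightly too hard at 14.6 N. I'll use gentler pulls (about 8 N) from here, relaxing before each turn.

```bash
python3 -m crank '[[[0,0,0.3],0,5],[[0,0,0.3],-9,5],[[0,0,0.3],-9,5],[[0,0,0.07],-9,5],[[0,0,0.07],-9,5],[[0,0,0.07],-9,5]]' | grep -E 'pos|ft|clock'; python3 -m crank '[[[0,0,0.23],0,5],[[0,0,0.23],-9,5],[[0,0,0.23],-9,5],[[0,0,0],-9,5],[[0,0,0],-9,5],[[0,0,0],-9,5]]'| grep -E 'pos|ft|clock'
```

```text
clock: 6.18
tool_pos: [0.4987, 0.1717, 0.1269]
ft_force: [0.8, -5.0, 0.5]
clock: 6.92
tool_pos: [0.4987, 0.1718, 0.1266]
ft_force: [2.7, -4.3, -0.8]
```

No resistance at about 53–62°. Checking with a slightly higher, slow pull.

```bash
python3 -m crank '[[[0,0,-0.1],0,5],[[0,0,-0.1],0,5],[[0,0,-0.1],0,5]]' | grep -E 'pos|ft|clock'
```

```text
clock: 7.3
tool_pos: [0.4986, 0.1718, 0.1275]
ft_force: [2.1, -3.5, -1.5]
```

```bash
python3 -m crank '[[[0,0,-0.1],0,5],[[0,0,-0.1],0,5],[[0,0,-0.1],0,5]]' | grep -E 'pos|ft|clock'
```

```text
clock: 7.68
tool_pos: [0.4986, 0.1718, 0.1285]
ft_force: [2.4, -3.5, -1.1]
```

```bash
python3 -m crank '[[[0,0,-0.15],0,5],[[0,0,-0.15],0,5],[[0,0,-0.15],0,5]]' | grep -E 'pos|ft|clock'; python3 -m crank '[[[0,0,-0.2],0,5],[[0,0,-0.2],0,5],[[0,0,-0.2],0,5]]' | grep -E 'pos|ft|clock|grasp'
```

```text
clock: 8.05
tool_pos: [0.4986, 0.1719, 0.1301]
ft_force: [3.4, -3.6, -0.2]
clock: 8.43
tool_pos: [0.4985, 0.1721, 0.1321]
ft_force: [2.6, -2.2, 1.0]
grasp_force: 68.8
```

The lugs are free, with the cap 7 mm up and no force. Lifting off.

```bash
python3 -m crank '[[[0,0,-0.5],0,5],[[0,0,-1],0,5],[[0,0,-1.7],0,5],[[0,0,-2.5],0,5],[[0,0,-4.5],0,5],[[0,0,-7],0,5],[[0,0,-9],0,5],[[0,0,-9],0,5],[[0,0,-9],0,5]]'
python3 - <<'E'
from station import telemetry,cams
import cv2,numpy as np
from h import *
r=cams.get_image("side");r2=cams.get_image("scene")
g=lambda im:np.clip(255*(im/255.)**.5,0,255).astype("uint8")
cv2.imwrite("pics/l.png",np.hstack([cv2.resize(g(x["color"][y:y+200,a:a+150]),None,fx=2.6,fy=2.6) for x,a,y in((r,220,90),(r2,300,180))]))
s=telemetry.state();R=np.array(s["tool_rot"]);p=np.array(s["tool_pos"]);print(np.round(s["q"],1),p,R.round(3).tolist())
D=np.array([.468,-.243,p[2]])-p;print("tool-axis shift cm",(R.T@D*100).round(2))
E
```

```text
clock: 9.55
tool_pos: [0.4979, 0.1718, 0.2213]
tool_rot: [[-0.717, -0.697, -0.001], [-0.697, 0.717, -0.0], [0.001, 0.001, -1.0]]
ft_force: [0.4, -0.5, -1.2]
finger_gap: 0.691
grasp_force: 68.4
[ 12.    6.3 -14.5  69.3   0.  -32.2] [0.49752955 0.17163039 0.22069428] [[-0.717, -0.697, -0.002], [-0.697, 0.717, -0.0], [0.002, 0.001, -1.0]]
tool-axis shift cm [ 3.102e+01 -2.767e+01  2.000e-02]
```

View pics/l.png

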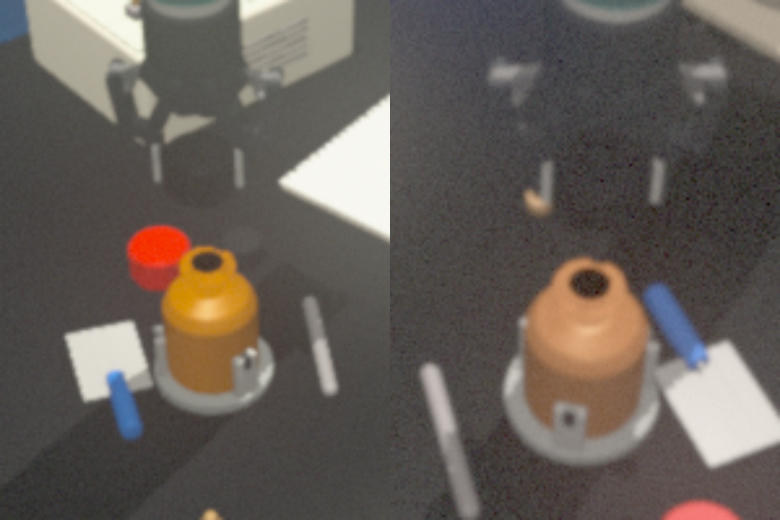

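The jar sits in its clamp with its mouth open, and the cap hangs upright between the pads. Carrying it over the tray.

```bash
python3 -m crank '[[[3.4,-3,0],0,5],[[7.2,-6.5,0],0,5],[[11.2,-10,0],0,5],[[15.2,-13.5,0],0,5],[[19.2,-17,0],0,5],[[23.2,-20.5,0],0,5],[[26.8,-24,0],0,5],[[29.5,-26.4,0],0,5],[[31,-27.7,0],0,5],[[31,-27.7,0],0,5]]'
python3 -m crank '[[[0,0,5],0,5],[[0,0,10],0,5],[[0,0,14],0,5],[[0,0,17],0,5],[[0,0,18.5],0,5],[[0,0,18.5],0,5],[[0,0,18.5],0,5]]'
python3 - <<'E'
from station import telemetry,cams
import cv2,numpy as np
r=cams.get_image("side");r2=cams.get_image("scene")
g=lambda im:np.clip(255*(im/255.)**.5,0,255).astype("uint8")
cv2.imwrite("pics/t.png",np.hstack([cv2.resize(g(x["color"][y:y+160,a:a+150]),None,fx=2.6,fy=2.6) for x,a,y in((r,350,250),(r2,160,130))]))
E
```

```text
clock: 10.9
tool_pos: [0.4689, -0.2433, 0.2212]
tool_rot: [[-0.718, -0.696, -0.001], [-0.696, 0.718, 0.001], [-0.0, 0.002, -1.0]]
ft_force: [-0.0, 0.5, 0.4]
finger_gap: 0.689
grasp_force: 68.4
clock: 11.78
tool_pos: [0.4704, -0.2433, 0.0382]
tool_rot: [[-0.717, -0.697, 0.002], [-0.697, 0.717, -0.001], [-0.001, -0.002, -1.0]]
ft_force: [0.2, 0.7, -0.3]
finger_gap: 0.693
grasp_force: 68.4
```

View pics/t.png

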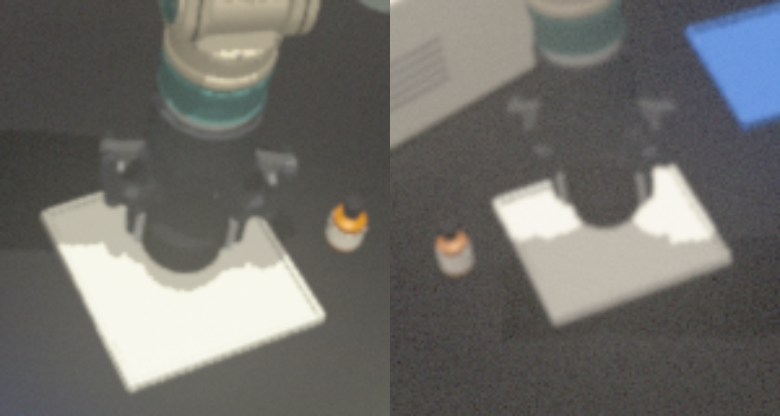

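The cap is over the tray, clear of the walls, and the vial is standing. Lowering gently.

```bash
python3 -m crank '[[[0,0,1],0,5],[[0,0,2],0,5],[[0,0,2.5],0,5],[[0,0,2.7],0,5],[[0,0,2.7],0,5],[[0,0,2.7],0,5]]'|grep -E 'pos|ft'
python3 -m crank '[[[0,0,0.1],0,5],[[0,0,0.1],0,5],[[0,0,0.1],0,5]]'|grep -E 'pos|ft'
```

```text
tool_pos: [0.4695, -0.2431, 0.0101]
ft_force: [-0.3, 0.3, -0.8]
tool_pos: [0.4693, -0.2429, 0.009]
ft_force: [0.9, -0.3, -0.2]
```

```bash
python3 -m crank '[[[0,0,0.1],0,5],[[0,0,0.1],0,5],[[0,0,0.1],0,5]]'|grep -E 'pos|ft'
python3 -m crank '[[[0,0,0.1],0,5],[[0,0,0.1],0,5],[[0,0,0.1],0,5]]'|grep -E 'pos|ft'
```

```text
tool_pos: [0.4692, -0.2429, 0.0079]
ft_force: [-0.5, -0.8, -0.7]
tool_pos: [0.4693, -0.243, 0.007]
ft_force: [-0.6, -0.6, 0.0]
```

```bash
python3 -m crank '[[[0,0,0.1],0,5],[[0,0,0.1],0,5],[[0,0,0.1],0,5]]'|grep -E 'pos|ft'
python3 -m crank '[[[0,0,0.08],0,5],[[0,0,0.08],0,5],[[0,0,0.08],0,5]]'|grep -E 'pos|ft'
```

```text
tool_pos: [0.4693, -0.2431, 0.0068]
ft_force: [-2.0, 1.0, 6.9]
tool_pos: [0.4693, -0.2432, 0.0067]
ft_force: [-5.0, 1.4, 11.5]
```

Contact at TCP z = 0.0068, as expected. Easing off, opening, and retreating straight up.

```bash
python3 -m crank '[[[0,0,-0.12],0,5],[[0,0,-0.12],0,5.5],[[0,0,-0.12],0,6.3],[[0,0,-0.12],0,7],[[0,0,-0.12],0,8.2],[[0,0,-0.12],0,8.2],[[0,0,-0.12],0,8.2],[[0,0,-0.12],0,8.2]]'
python3 -m crank '[[[0,0,-1],0,8.2],[[0,0,-3],0,8.2],[[0,0,-6],0,8.2],[[0,0,-10],0,8.2],[[0,0,-15],0,8.2],[[0,0,-18],0,8.2],[[0,0,-18],0,8.2],[[0,0,-18],0,8.2]]'
python3 - <<'E'
from station import cams
import cv2,numpy as np
r=cams.get_image("side");r2=cams.get_image("scene")
g=lambda im:np.clip(255*(im/255.)**.5,0,255).astype("uint8")
cv2.imwrite("pics/e.png",np.hstack([cv2.resize(g(x["color"][y:y+160,a:a+150]),None,fx=2.6,fy=2.6) for x,a,y in((r,350,270),(r2,160,140))]))
E
```

```text
clock: 15.5
tool_pos: [0.4693, -0.2429, 0.0063]
tool_rot: [[-0.717, -0.697, 0.0], [-0.697, 0.717, 0.0], [-0.0, -0.0, -1.0]]
ft_force: [-0.4, 0.2, 0.1]
finger_gap: 0.962
grasp_force: 0.0
clock: 16.5
tool_pos: [0.4687, -0.2425, 0.1859]
tool_rot: [[-0.717, -0.697, -0.001], [-0.697, 0.717, 0.0], [0.0, 0.001, -1.0]]
ft_force: [0.1, -0.2, -1.1]
finger_gap: 0.958
grasp_force: 0.0
```

View pics/e.png

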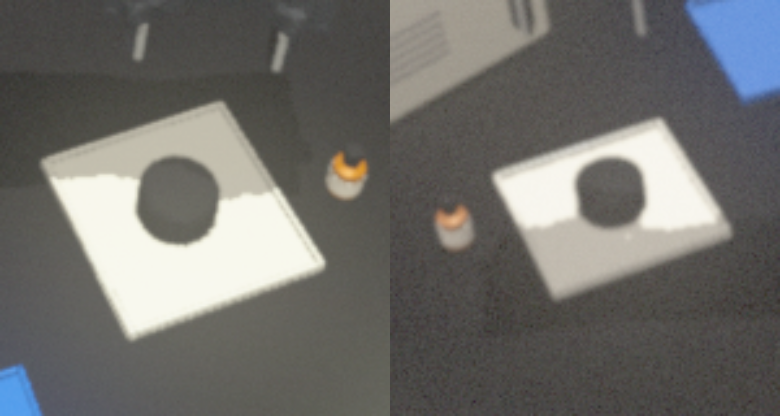

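The cap stands upright in the tray, the vial is standing, and the gripper is clear.

```bash
python3 -c "
from station import job
print(job.job_done())"
```

```text
the job is handed in; nothing more can be done
None
```

The cap was broken loose, turned about 60° until its lugs came free, lifted off and set upright in the white tray with the vial still standing, and the job is handed in after about 17 s; one early test pull reached 14.6 N, just over the 13 N at which the jar starts to lift, though the jar looked properly seated afterwards.

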